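# Pack two cartons snugly with spacers and hold the press shut

### The arm

A 6-joint arm with a two-finger parallel gripper is mounted at the origin on the work surface; the furniture and walls round the work are solid. World frame = base frame: x ahead of the robot, y to its left, z up, the work surface at z = 0. Lengths are in mm, angles in rad, forces in N, time in s.
With the tool pointing down it reaches from about 300 to 775 mm from the base axis. Payload 14.6 kg.
Tool frame: the origin (TCP) lies midway between the tips of the shut fingers; the grasp point (between the pads) lies 19 mm behind it (robot.grip_point_offset is the distance from the TCP to the grasp point, in mm); x points along the fingers, y is the direction in which the jaws open and shut, and the axes are right-handed (so a half turn about x gives the same grasp; the last joint's range is limited). The gripper opens to 94 mm and grips with 3 to 60 N. Pads are 16 mm wide; open, the fingers measure 119 mm over their backs; the gripper's body (75 mm by 177 mm) begins 78 mm behind the grasp point.
Start: joints at [-1.255, 0.3, 1.521, -0, 1.321, -0.067], TCP at [205.428, -510.185, 205.446] pointing down, gripper open.
Joint ranges: [-3.03, 3.03], [-0.79, 2.21], [0.23, 2.52], [-1.04, 4.18], [0, 3.07], [-2.55, 2.55]. Speed limits (rad/s): [2.22, 2.22, 2.57, 3.14, 3.14, 3.14].

### API

Orientations are given as a unit quaternion [w, x, y, z].
In Python, from bench import readout, eyes, robot gives the robot as it stands. The module is installed in compiled form; this text tells all that it offers.
- The arm moves only by the tool move_arm, never from a script. Its argument "series" is a list of rows, each a list of 3 entries, a list of its own where there are three numbers: the shift along the tool's x, y, z in m, then the turn, a rotation vector about the tool's x, y, z in rad, then the opening, from 0 (shut) to 1 (fully open). In form: [[[x, y, z], [ax, ay, az], claw], ...]. A call has 1 to 10 rows; each row is the pose to reach, as a shift and turn from the pose measured when the call began, along the tool's axes at that moment; what a row does not reach only later rows make up. A row lasts 1/12 s, in which the tool goes at most 41.7 mm and 7.16 degrees, less where a joint would pass 70% of its speed; a pose out of reach is approached as far as the arm can. A call with a gripper value outside its range is refused whole. The fingers move at their own pace and stop on an object; the grip force is fixed at half the most. Time passes only in rows, so rows that repeat a pose let the fingers close. It gives the time, the measured TCP pose, the force and the opening at its end, in the units of the state.
- readout.get_state(): the state, without advancing time (a new reading comes with each control period).
- eyes.snapshot(name): name is "scene" or "top" or "wrist"; returns the picture (384x512x3 uint8, red, green, blue); there is no depth.
- eyes.camera_model(name): a dict with "K" (3x3 intrinsics, pixels), "world_to_cam" (4x4, takes a point from world to camera coordinates). Camera axes: x right, y down, z forward; pixel columns grow to the right and rows downward; lengths in mm; the calibration is good to about 2 mm. A picture is of the moment at which its call begins: read the wrist's pose just before it. camera_model takes no time and is no camera call; for the wrist camera it gives the pose at the moment of the call.
- robot.close_job(): hands the job in, once; it reports no verdict.
The state is a dict: "time_s": time; "qpos": joint angles; "qvel": joint speeds; "effort": joint torques, N m; "position": TCP position; "orientation": TCP orientation; "force": force on the tool from outside, world axes, zero at the start; "moment": the same for the moment, N m; "grip_width": finger opening in mm.
Only numpy, scipy, OpenCV 4.12 (cv2) and the standard library are available. Lean on these libraries where they do the work, as an engineer would, in place of code of your own. Each camera call takes 0.05 s, during which the arm holds its last target.

### The job

A large flat medicine carton already lies in the packing tray; lay the smaller one flat in the tray behind it, end to end with its long side along the tray, then stand plywood spacer boards crosswise in the gap left between the cartons and the sliding press plate, one after another, until pushing the plate along the tray squeezes the whole row tight against the end stop before the plate runs out of travel. Finish while still pushing the plate, holding the row tight; leave the vial beside the tray standing where it is.

Things in the scene. Friction and masses are not known exactly. Their poses are not given: they have to be found in the camera images.
- tray: Dark steel packing tray fixed to the desk, 300 x 78 mm. x runs along the row from press plate to end stop, z up. Origin: mid-width, underside, below the back (robot-side) face of the fully open plate. Base from x = -40 to 260 mm; floor 6 mm above the desk; side rails 58 mm apart inside, 5 mm above the floor. Guide block behind the plate (x -38 to -10 mm) is 36 mm high above the desk.
- end_stop: Black block fixed at the tray's far end, 22 x 50 x 36 mm (46 with its screw). Origin: on the tray floor, middle of the face that looks towards the press plate; axes as the tray's. Set at a different place along the tray each time (193 to 213 mm from the tray's origin), so that one or two spacers are needed. It cannot be moved.
- press_plate (a joint): Travel of the press plate towards the end stop, m: 0 fully open, 0.026 end of its travel. A light spring (1 N open, 2.6 N at full travel) opens it again when let go. With the plate open the row's free length is the end stop's distance from the tray origin less 10 mm.
- plate_back (a point): Middle of the back (robot-side) face of the upright grey press plate, 55 mm above the desk; moves with the plate. Plate 10 thick x 46 wide, from 7 to 73 mm above the desk, a slim black cap on its top edge. Push it here along the tray's +x, above the guide block.
- carton_a: Larger flat white carton, 50 (its x) x 85 (its y) x 22 mm tall, 38 g, lying loose in the tray, long side along it, 1 to 6 mm short of the end stop. Origin: centre of its underside.
- carton_b: Smaller flat white carton, 45 (its x) x 70 (its y) x 20 mm tall, 36 g, lying on the desk, its long side roughly along world x. Origin: centre of its underside.
- spacer_1: Plain plywood spacer board, 46 wide (its x) x 14 thick (its y) x 50 mm tall, 30 g, standing on its edge on the desk, its width roughly along world x. Origin: centre of its underside. The three spacers are alike.
- spacer_2: Plain plywood spacer board, 46 wide (its x) x 14 thick (its y) x 50 mm tall, 30 g, standing on its edge on the desk, its width roughly along world x. Origin: centre of its underside. The three spacers are alike.
- spacer_3: Plain plywood spacer board, 46 wide (its x) x 14 thick (its y) x 50 mm tall, 30 g, standing on its edge on the desk, its width roughly along world x. Origin: centre of its underside. The three spacers are alike.
- vial_b: Small white vial with a blue cap, 24 mm across, 51 mm tall, standing to the right of the tray; bystander. Origin: centre of its underside.
Mind the look-alikes: they are no part of the job. What is shaped like the spacer_3 but black or purple is not meant.

How it is judged (in metres and radians):
On the way, in this order (a step that is already met when the one before it is completed fails the run):
1. both cartons lie flat in the tray, long sides along it, let go (x of carton_a in the frame of tray between 0.03 and 0.22 m and x of each of carton_a, carton_b in the frame of end_stop below -0.03 m and y of carton_a in the frame of tray between -0.01 and 0.01 m and z of each of carton_a, carton_b in the frame of tray below 0.01 m and angle between each of carton_a, carton_b's own z axis and vertical below 0.12 rad and angle between the y axis of each of carton_a, carton_b and the x axis of tray, either way round below 0.15 rad and x of carton_b in the frame of tray between 0.03 and 0.22 m and y of carton_b in the frame of tray between -0.01 and 0.01 m and contact force between the fingers and carton_a below 0.2 N and contact force between the fingers and carton_b below 0.2 N), for 0.2 s.
2. a spacer stands crosswise in the gap between the cartons and the press plate (((x of spacer_1 in the frame of tray between 0.012 and 0.06 m and y of spacer_1 in the frame of tray between -0.012 and 0.012 m and z of spacer_1 in the frame of tray below 0.012 m and angle between spacer_1's own z axis and vertical below 0.15 rad and angle between the y axis of spacer_1 and the x axis of tray, either way round below 0.2 rad) or (x of spacer_2 in the frame of tray between 0.012 and 0.06 m and y of spacer_2 in the frame of tray between -0.012 and 0.012 m and z of spacer_2 in the frame of tray below 0.012 m and angle between spacer_2's own z axis and vertical below 0.15 rad and angle between the y axis of spacer_2 and the x axis of tray, either way round below 0.2 rad) or (x of spacer_3 in the frame of tray between 0.012 and 0.06 m and y of spacer_3 in the frame of tray between -0.012 and 0.012 m and z of spacer_3 in the frame of tray below 0.012 m and angle between spacer_3's own z axis and vertical below 0.15 rad and angle between the y axis of spacer_3 and the x axis of tray, either way round below 0.2 rad))), for 0.2 s.
At the end, for the whole second after the job is handed in: Fingers push the plate, plate presses an upright crosswise spacer, carton presses the end stop: each over 2 N. Plate 1 mm or more in and 1.5 mm short of its travel end. Cartons flat, along the tray within 0.15 rad, 10 mm of its midline, at rest; fingers touch only the plate (all of step 1 and ((x of spacer_1 in the frame of tray between 0.012 and 0.06 m and y of spacer_1 in the frame of tray between -0.012 and 0.012 m and z of spacer_1 in the frame of tray below 0.012 m and angle between spacer_1's own z axis and vertical below 0.15 rad and angle between the y axis of spacer_1 and the x axis of tray, either way round below 0.2 rad and contact force between press_plate and spacer_1 above 2 N) or (x of spacer_2 in the frame of tray between 0.012 and 0.06 m and y of spacer_2 in the frame of tray between -0.012 and 0.012 m and z of spacer_2 in the frame of tray below 0.012 m and angle between spacer_2's own z axis and vertical below 0.15 rad and angle between the y axis of spacer_2 and the x axis of tray, either way round below 0.2 rad and contact force between press_plate and spacer_2 above 2 N) or (x of spacer_3 in the frame of tray between 0.012 and 0.06 m and y of spacer_3 in the frame of tray between -0.012 and 0.012 m and z of spacer_3 in the frame of tray below 0.012 m and angle between spacer_3's own z axis and vertical below 0.15 rad and angle between the y axis of spacer_3 and the x axis of tray, either way round below 0.2 rad and contact force between press_plate and spacer_3 above 2 N)) and (contact force between end_stop and carton_a above 2 N or contact force between end_stop and carton_b above 2 N) and contact force between the fingers and press_plate above 2 N and value of joint press_plate between 0.001 and 0.0245 m and contact force between the fingers and spacer_1 below 0.2 N and contact force between the fingers and spacer_2 below 0.2 N and contact force between the fingers and spacer_3 below 0.2 N and linear speed of each of carton_a, carton_b below 0.01 m/s); the arm keeps its last pose, push and grip.
It fails at once if the vial is shoved aside (more than 30 mm) or tipped over (distance of vial_b from where it was at the start of the episode above 0.03 m or angle between vial_b's own z axis and vertical above 0.5 rad).
It also fails if it takes over 72 s, if anything falls off the work surface, if the arm or the gripper's body presses on something with over 40 N, if the wrist force passes 120 N, or if a joint passes its speed limit or range.

## Working session

There is one attempt and no reset: what is moved stays moved. The work goes in short steps, Python scripts to look and compute and a tool call to move; the robot and the scene stay as the last step left them, time stands still between calls to the robot, and variables do not carry over. Pictures are saved under pics/ and viewed, and the job is handed in when it is done.

Besides the shell and the picture viewer there is one more tool, called as name(argument=value, ...), one argument or row to a line, values as JSON. move_arm: Moves the arm, as the interface text tells. Its arguments: {"type":"object","properties":{"series":{"type":"array","items":{"type":"array"}}},"required":["series"]}

```bash
mkdir -p pics; python3 - <<'E'
from bench import readout, eyes, robot
import cv2
s=readout.get_state();print(s)
for n in ["scene","top","wrist"]:
    im=eyes.snapshot(n);cv2.imwrite(f"pics/{n}0.png",im[:,:,::-1]);m=eyes.camera_model(n);print(n,m)
E
```

```text
{'time_s': 0.0, 'qpos': array([-1.25459963e+00,  3.00467037e-01,  1.52155392e+00, -3.04128259e-06,
        1.32069961e+00, -6.65815904e-02]), 'qvel': array([ 0.00093577,  0.00128472, -0.00048078,  0.00043302,  0.0007812 ,
        0.00012355]), 'effort': array([-3.46996538e-03, -5.31818676e+01, -3.52742100e+01,  7.07068574e-02,
        2.44100334e-02, -9.81397943e-05]), 'position': array([ 205.35203216, -509.95471655,  204.90004919]), 'orientation': array([-0.13411257, -0.69414484, -0.13490366,  0.69424619]), 'force': array([ 0.38117029,  0.50009124, -0.96102577]), 'moment': array([ 0.0035487 , -0.00306075,  0.00890721]), 'grip_width': 94.09857425009453}
scene {'K': array([[494.0624443 ,   0.        , 254.79081086],
       [  0.        , 494.0624443 , 183.32368022],
       [  0.        ,   0.        ,   1.        ]]), 'world_to_cam': array([[-7.71517424e-01, -6.36170947e-01, -6.88414064e-03,
         4.44482381e+02],
       [-2.55071894e-01,  3.19215513e-01, -9.12710132e-01,
         1.93230502e+02],
       [ 5.82837194e-01, -7.02415819e-01, -4.08549658e-01,
         1.16679467e+03],

[... 434 characters left out ...]
2],
       [ 1.62202398e-01, -4.68094514e-03, -9.86746407e-01,
         8.22024880e+02],
       [ 0.00000000e+00,  0.00000000e+00,  0.00000000e+00,
         1.00000000e+00]])}
wrist {'K': array([[270.07558073,   0.        , 257.3965152 ],
       [  0.        , 270.07558073, 189.21175374],
       [  0.        ,   0.        ,   1.        ]]), 'world_to_cam': array([[ 3.73404163e-01, -9.27667156e-01, -1.72593155e-03,
        -5.49004256e+02],
       [-8.88211610e-01, -3.58058136e-01,  2.87879326e-01,
        -3.04400884e+01],
       [-2.67674180e-01, -1.05962346e-01, -9.57665137e-01,
         3.94353728e+02],
       [ 0.00000000e+00,  0.00000000e+00,  0.00000000e+00,
         1.00000000e+00]])}
```

View pics/scene0.png

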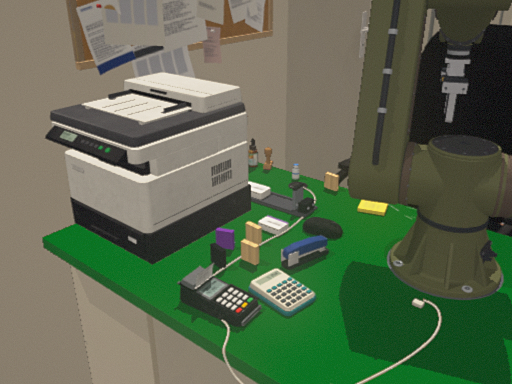

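View pics/top0.png

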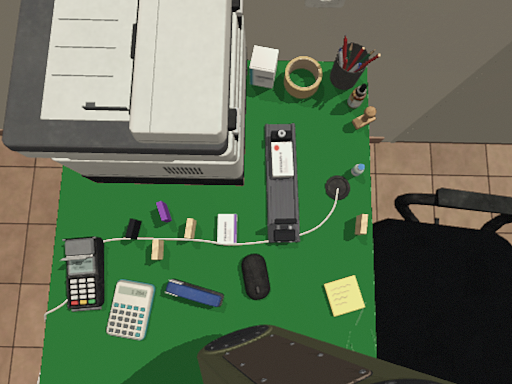

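View pics/wrist0.png

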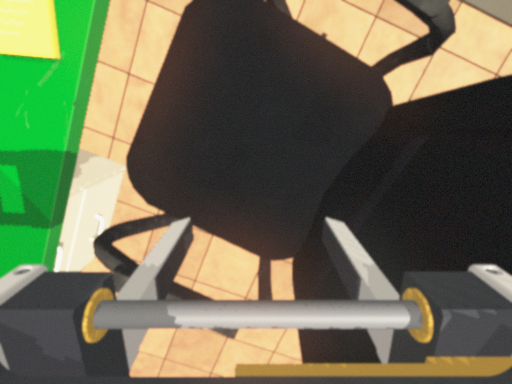

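```bash
cat > h.py <<'E'
import numpy as np, cv2
from bench import readout, eyes, robot
from scipy.spatial.transform import Rotation as R
def ray(m,uv):
    K=m["K"];T=m["world_to_cam"];d=T[:3,:3].T@np.linalg.inv(K)@np.array([uv[0],uv[1],1.]);c=-T[:3,:3].T@T[:3,3];return c,d
def onz(m,uv,z):
    c,d=ray(m,uv);return (c+d*(z-c[2])/d[2])
def proj(m,p):
    T=m["world_to_cam"];q=m["K"]@(T[:3,:3]@np.array(p,float)+T[:3,3]);return q[:2]/q[2]
def pose():
    s=readout.get_state();o=s["orientation"];return s,R.from_quat([o[1],o[2],o[3],o[0]])
def tool_to(target,yaw=None):
    """print shift in tool axes (m) and rotvec to get TCP to target, tool pointing down, jaw axis at yaw"""
    s,r=pose();M=r.as_matrix();d=M.T@(np.array(target)-s["position"])/1000
    if yaw is None: return d.round(4),None
    best=None
    for y in (yaw,yaw+np.pi):
        x=np.array([0,0,-1.]);yy=np.array([np.cos(y),np.sin(y),0]);G=np.array([x,yy,np.cross(x,yy)]).T
        v=R.from_matrix(M.T@G).as_rotvec()
        if best is None or np.linalg.norm(v)<np.linalg.norm(best): best=v
    return d.round(4),best.round(4)
def save(n,f,crop=None,k=1):
    im=eyes.snapshot(n)
    if crop: im=im[crop[1]:crop[3],crop[0]:crop[2]]
    cv2.imwrite(f"pics/{f}.png",cv2.resize(im,None,fx=k,fy=k,interpolation=cv2.INTER_CUBIC)[:,:,::-1]);return im
E
python3 - <<'E'
from h import *
m=eyes.camera_model("top")
for n,uv,z in [("b",(227,228),20),("s1",(190,224),50),("s2",(157,245),50),("s3",(363,220),50),("plate",(285,225),73),("tray0",(283,240),6),("tray1",(282,126),6),("a",(283,160),28),("vial",(360,167),51),("blk",(133,224),50),("stop",(282,133),42)]:
    print(n,onz(m,uv,z).round())
im=cv2.imread("pics/top0.png")[110:270,110:380]
cv2.imwrite("pics/topz.png",cv2.resize(im,None,fx=2.9,fy=2.9,interpolation=cv2.INTER_CUBIC))
print(pose()[1].as_matrix().round(3))
E
```

```text
b [423. 110.  20.]
s1 [429. 193.  50.]
s2 [379. 266.  50.]
s3 [ 446. -208.   50.]
plate [429. -25.  73.]
tray0 [398. -25.   6.]
tray1 [686. -21.   6.]
a [591. -22.  28.]
vial [ 572. -204.   51.]
blk [426. 325.  50.]
stop [655. -18.  42.]
[[-0.     0.373 -0.928]
 [ 0.001 -0.928 -0.374]
 [-1.    -0.001 -0.   ]]
```

View pics/topz.png

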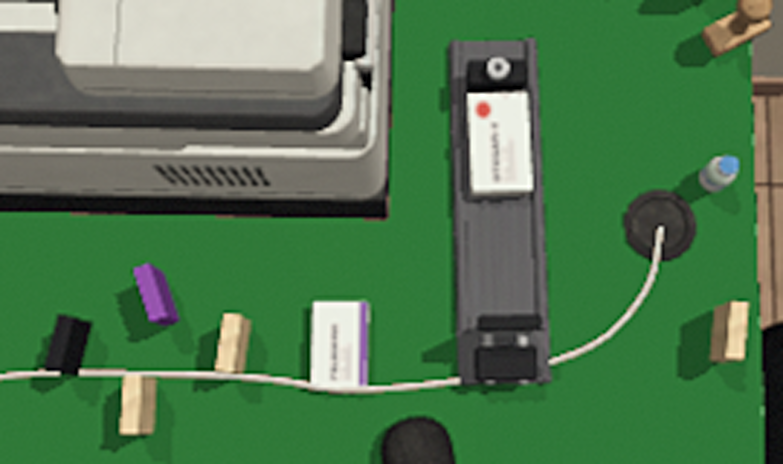

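```bash
python3 - <<'E'
from h import *
m=eyes.camera_model("top");ms=eyes.camera_model("scene")
print(ray(m,(257,193))[0],ray(ms,(257,193))[0])
for z in (0,50,100,200,300): print(z,onz(m,(243,184),z).round(),onz(m,(243,158),z).round(),onz(m,(246,70),z).round(), "sc",onz(ms,(250,210),z).round(),onz(ms,(243,105),z).round())
for n,uv in [("a_c1",(271.3,142.2)),("a_c2",(291.5,141.5)),("a_c3",(294,175)),("a_c4",(272.5,176.5)),]: print(n,onz(m,uv,28).round(1))
for uv in [(218,214),(236,214),(234.5,244),(217,242)]: print(onz(m,uv,20).round(1))
E
```

```text
[364.17067002  41.68109074 892.73102352] [-287.83775903 1040.65963656  656.11687942]
0 [535.  75.   0.] [602.  77.   0.] [841.  75.   0.] sc [539.  67.   0.] [1309. -795.    0.]
50 [525.  73.  50.] [589.  75.  50.] [814.  73.  50.] sc [476. 142.  50.] [1187. -655.   50.]
100 [516.  71. 100.] [575.  73. 100.] [787.  71. 100.] sc [413. 216. 100.] [1065. -515.  100.]
200 [497.  68. 200.] [549.  69. 200.] [734.  68. 200.] sc [287. 364. 200.] [ 822. -236.  200.]
300 [478.  64. 300.] [522.  65. 300.] [681.  64. 300.] sc [161. 512. 300.] [579.  44. 300.]
a_c1 [636.    7.1  28. ]
a_c2 [638.9 -42.8  28. ]
a_c3 [554.5 -49.2  28. ]
a_c4 [549.7   3.   28. ]
[456.4 132.7  20. ]
[457.3  89.4  20. ]
[385.7  90.9  20. ]
[389.6 132.6  20. ]
```

```bash
python3 - <<'E'
from h import *
s,r=pose();m=eyes.camera_model("wrist");c,d=ray(m,(257.4,189.2));M=r.as_matrix()
print("cam in tool",(M.T@(c-s["position"])).round(1),"dir",(M.T@d).round(3),"imgright",(M.T@m["world_to_cam"][0,:3]).round(2))
print(tool_to([440,-10,230],-np.pi/2))
E
```

```text
cam in tool [-180.4   -0.3  -84.3] dir [ 0.958 -0.001  0.288] imgright [0. 1. 0.]
(array([-0.0246, -0.3762, -0.4044]), array([3.828e-01, 1.000e-04, 9.000e-04]))
```

```bash
python3 - <<'E'
from h import *
print(tool_to([480,-10,260],-np.pi/2))
E
```

```text
(array([-0.0546, -0.3613, -0.4415]), array([3.828e-01, 1.000e-04, 9.000e-04]))
```

move_arm(
  series=[
    [[-0.055,-0.361,-0.4415],[0.383,0,0.001],1],
    [[-0.055,-0.361,-0.4415],[0.383,0,0.001],1],
    [[-0.055,-0.361,-0.4415],[0.383,0,0.001],1],
    [[-0.055,-0.361,-0.4415],[0.383,0,0.001],1],
    [[-0.055,-0.361,-0.4415],[0.383,0,0.001],1],
    [[-0.055,-0.361,-0.4415],[0.383,0,0.001],1],
    [[-0.055,-0.361,-0.4415],[0.383,0,0.001],1],
    [[-0.055,-0.361,-0.4415],[0.383,0,0.001],1],
    [[-0.055,-0.361,-0.4415],[0.383,0,0.001],1],
    [[-0.055,-0.361,-0.4415],[0.383,0,0.001],1],
  ],
)

```text
time_s: 0.98
position: [403.8, -148.0, 245.3]
orientation: [-0.0, 0.707, -0.0, -0.707]
force: [-0.6, 0.1, 0.2]
grip_width: 93.8
```

```bash
python3 - <<'E'
from h import *
s,r=pose();print(s['position'],r.as_matrix().round(3)[:,1])
print(tool_to([480,-10,260],-np.pi/2))
E
```

```text
[ 403.80564849 -147.95353743  245.3315135 ] [-0. -1.  0.]
(array([-0.0147, -0.138 , -0.0761]), array([-0.0004, -0.0001, -0.0003]))
```

move_arm(
  series=[
    [[-0.015,-0.138,-0.076],[0,0,0],1],
    [[-0.015,-0.138,-0.076],[0,0,0],1],
    [[-0.015,-0.138,-0.076],[0,0,0],1],
    [[-0.015,-0.138,-0.076],[0,0,0],1],
    [[-0.015,-0.138,-0.076],[0,0,0],1],
    [[-0.015,-0.138,-0.076],[0,0,0],1],
  ],
)

```text
time_s: 1.48
position: [480.1, -8.8, 259.9]
orientation: [-0.001, -0.707, -0.001, 0.707]
force: [-0.8, -0.6, -0.5]
grip_width: 94.3
```

```bash
python3 - <<'E'
from h import *
print(pose()[0]['position']);import pickle
m=eyes.camera_model("wrist");pickle.dump(m,open("w1.pkl","wb"));save("wrist","w1",None,1.5)
E
```

```text
[480.0619087   -8.75093427 259.91486242]
```

View pics/w1.png

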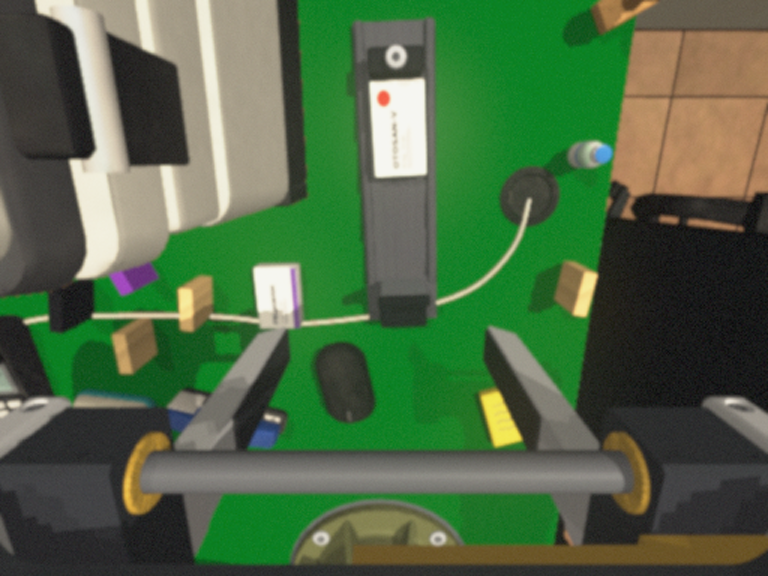

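```bash
python3 - <<'E'
from h import *
im=cv2.imread("pics/w1.png");
a=im[10:340,240:460];cv2.imwrite("pics/w1z.png",cv2.resize(a,None,fx=1.8,fy=1.8,interpolation=cv2.INTER_CUBIC))
import pickle
m=pickle.load(open("w1.pkl","rb"))
hsv=cv2.cvtColor(im,cv2.COLOR_BGR2HSV)
w=((hsv[...,1]<60)&(hsv[...,2]>150)).astype('uint8')
for (x0,y0,x1,y1),z in [((365,70,432,185),28),((245,255,306,335),20)]:
    q=np.zeros_like(w);q[y0:y1,x0:x1]=w[y0:y1,x0:x1]
    c=max(cv2.findContours(q,0,2)[0],key=cv2.contourArea);c=cv2.convexHull(c)
    rc=cv2.minAreaRect(c);print(rc)
    P=np.array([onz(m,p/1.5,z) for p in cv2.boxPoints(rc)]);print(P.round(1),P.mean(0).round(1),np.linalg.norm(np.diff(P,axis=0),axis=1).round(1))
for n,uv,z in [("trayTL",(354,20),6),("trayTR",(434,18),6),("trayBL",(371,319),6),("trayBR",(436,316),6),("stopL",(369,78),42),("stopR",(424,78),42)]: print(n,onz(m,(uv[0]/1.5,uv[1]/1.5),z).round(1))
E
```

```text
((398.6368408203125, 127.64622497558594), (97.86406707763672, 56.46839141845703), 87.51044464111328)
[[636.4   8.6  28. ]
 [638.6 -43.4  28. ]
 [551.6 -50.2  28. ]
 [549.1   5.3  28. ]] [593.9 -19.9  28. ] [52.  87.3 55.6]
((274.9715881347656, 297.9239501953125), (53.01240158081055, 74.74506378173828), 9.272601127624512)
[[382.3 152.5  20. ]
 [467.2 131.2  20. ]
 [458.   76.1  20. ]
 [372.   94.4  20. ]] [419.9 113.6  20. ] [87.5 55.9 87.9]
trayTL [691.2  22.4   6. ]
trayTR [693.  -52.4   6. ]
trayBL [391.    8.9   6. ]
trayBR [394.9 -65.7   6. ]
stopL [635.6   7.4  42. ]
stopR [635.7 -41.6  42. ]
```

View pics/w1z.png

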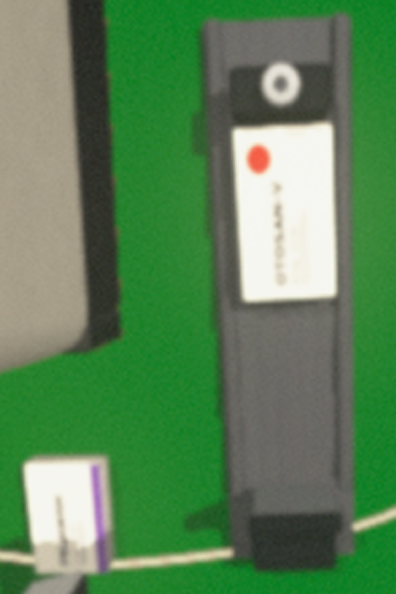

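```bash
python3 - <<'E'
from h import *
import pickle
m=pickle.load(open("w1.pkl","rb"))
for p in [(25,463),(100,461),(103,571),(34,571)]: print(onz(m,((240+p[0]/1.8)/1.5,(10+p[1]/1.8)/1.5),20).round(1))
mt=eyes.camera_model("top");im=cv2.imread("pics/top0.png")
c=im[205:255,210:245];cv2.imwrite("pics/tb.png",cv2.resize(c,None,fx=14,fy=11,interpolation=cv2.INTER_CUBIC))
c=im[195:275,135:205];cv2.imwrite("pics/ts.png",cv2.resize(c,None,fx=7,fy=7,interpolation=cv2.INTER_CUBIC))
E
```

```text
[455.7 133.3  20. ]
[457.1  88.6  20. ]
[386.5  91.1  20. ]
[386.4 134.1  20. ]
```

View pics/tb.png

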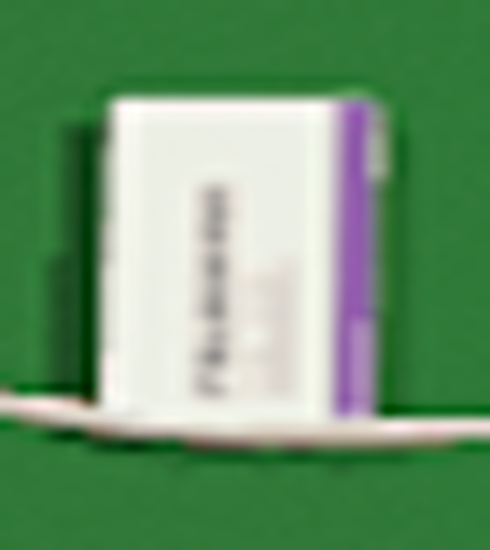

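View pics/ts.png

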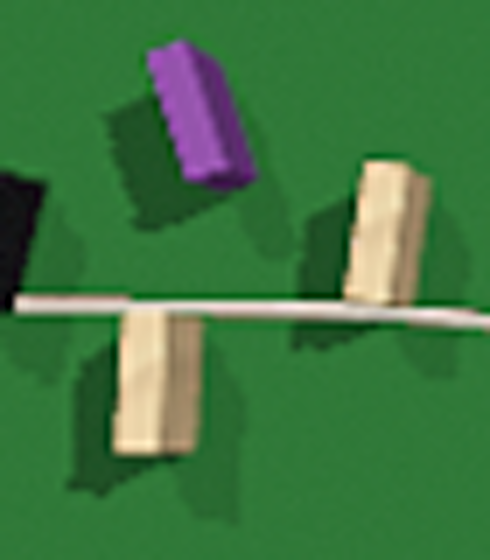

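move_arm(
  series=[
    [[0.14,-0.1205,0.076],[0,0,0],1],
    [[0.14,-0.1205,0.076],[0,0,0],1],
    [[0.14,-0.1205,0.076],[0,0,0],1],
    [[0.14,-0.1205,0.076],[0,0,0],1],
    [[0.14,-0.1205,0.076],[0,0,0],1],
    [[0.14,-0.1205,0.076],[0,0,0],1],
    [[0.18,-0.1205,0.076],[0,0,0],1],
    [[0.215,-0.1205,0.076],[0,0,0],1],
    [[0.22,-0.1205,0.076],[0,0,0],1],
    [[0.22,-0.1205,0.076],[0,0,0],1],
  ],
)

```text
time_s: 2.37
position: [402.8, 109.3, 39.3]
orientation: [-0.0, -0.706, 0.001, 0.709]
force: [-0.4, -0.6, 0.6]
grip_width: 93.9
```

```bash
python3 - <<'E'
from h import *
print(tool_to([404,112,7],-np.pi/2));save("wrist","w2",None,1.5)
E
```

```text
(array([ 0.0323, -0.0027, -0.0014]), array([-0.0006,  0.004 , -0.0011]))
```

View pics/w2.png

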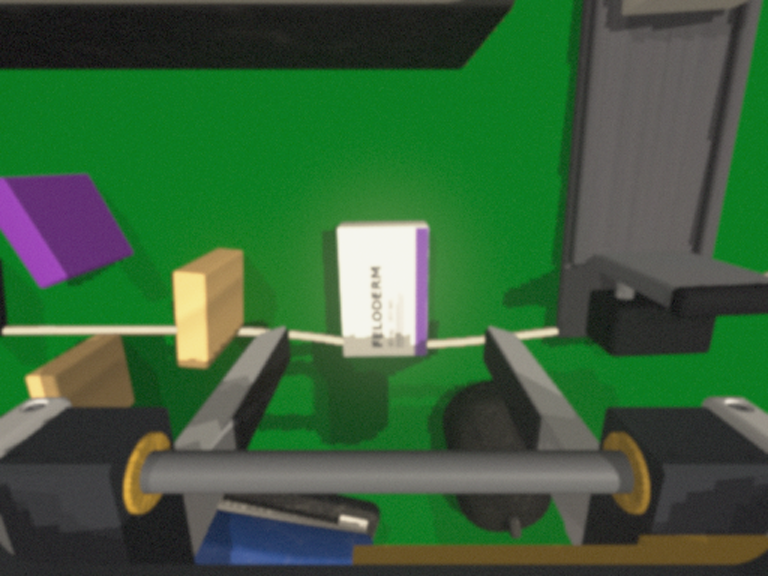

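move_arm(
  series=[
    [[0.015,-0.003,-0.0015],[0,0.004,0],1],
    [[0.03,-0.003,-0.0015],[0,0.004,0],1],
    [[0.0305,-0.003,-0.0015],[0,0.004,0],1],
    [[0.0305,-0.003,-0.0015],[0,0.004,0],0.3],
    [[0.0305,-0.003,-0.0015],[0,0.004,0],0.3],
    [[0.0305,-0.003,-0.0015],[0,0.004,0],0.3],
    [[0.0305,-0.003,-0.0015],[0,0.004,0],0.3],
    [[0.0305,-0.003,-0.0015],[0,0.004,0],0.3],
  ],
)

```text
time_s: 3.08
position: [405.6, 112.7, 10.9]
orientation: [-0.0, 0.708, -0.0, -0.706]
force: [-0.3, 0.9, -0.2]
grip_width: 64.1
```

move_arm(
  series=[
    [[0.002,0,0],[0,0,0],0.3],
    [[0.002,0,0],[0,0,0],0.3],
    [[0.002,0,0],[0,0,0],0.3],
    [[0.002,0,0],[0,0,0],0.3],
    [[0.002,0,0],[0,0,0],0.3],
    [[0.002,0,0],[0,0,0],0.3],
  ],
)

```text
time_s: 3.58
position: [405.6, 112.7, 8.9]
orientation: [-0.0, 0.708, -0.0, -0.706]
force: [-0.1, -0.1, 0.1]
grip_width: 44.5
```

```bash
python3 - <<'E'
from h import *
import pickle
s,_=pose();print(s['position'],s['grip_width'])
pickle.dump(eyes.camera_model("wrist"),open("w3.pkl","wb"));save("wrist","w3",None,1.5)
E
```

```text
[405.60810626 112.68345356   8.89337574] 44.48714384252439
```

View pics/w3.png

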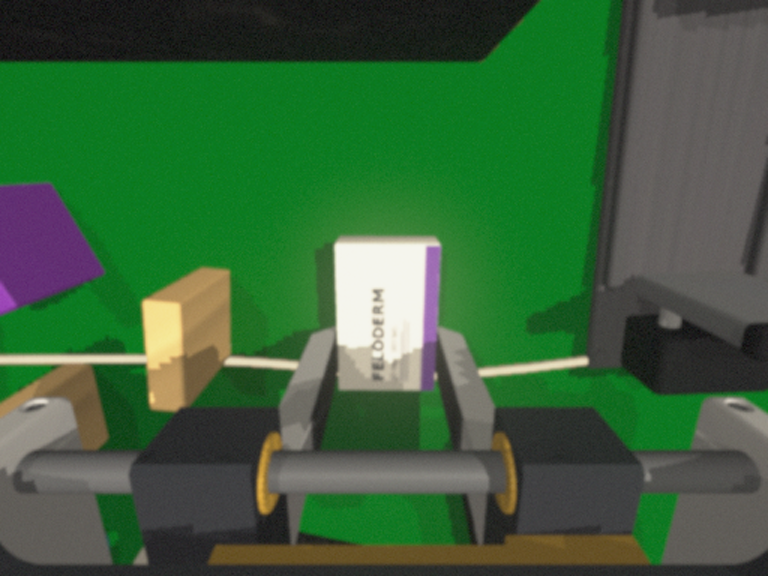

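move_arm(
  series=[
    [[-0.04,0,0],[0,0,0],0.3],
    [[-0.08,0,0],[0,0,0],0.3],
    [[-0.101,0,0],[0,0,0],0.3],
    [[-0.101,0.136,-0.0884],[-0.045,0,0],0.3],
    [[-0.101,0.136,-0.0884],[-0.045,0,0],0.3],
    [[-0.101,0.136,-0.0884],[-0.045,0,0],0.3],
    [[-0.101,0.136,-0.0884],[-0.045,0,0],0.3],
    [[-0.101,0.136,-0.0884],[-0.045,0,0],0.3],
    [[-0.101,0.136,-0.0884],[-0.045,0,0],0.3],
    [[-0.101,0.136,-0.0884],[-0.045,0,0],0.3],
  ],
)

```text
time_s: 4.47
position: [493.1, -23.0, 110.0]
orientation: [0.016, 0.708, 0.016, -0.706]
force: [-0.7, -0.0, 0.0]
grip_width: 45.0
```

```bash
python3 - <<'E'
from h import *
import pickle
s,_=pose();print(s['position'],s['grip_width'])
print(tool_to([494,-23.7,15.5],-np.pi/2+0.045))
pickle.dump(eyes.camera_model("wrist"),open("w4.pkl","wb"));save("wrist","w4",None,1.5)
E
```

```text
[493.07368264 -23.01559799 109.95827021] 45.01325183473482
(array([ 0.0945,  0.0007, -0.0006]), array([-0.0009, -0.0028, -0.0002]))
```

View pics/w4.png

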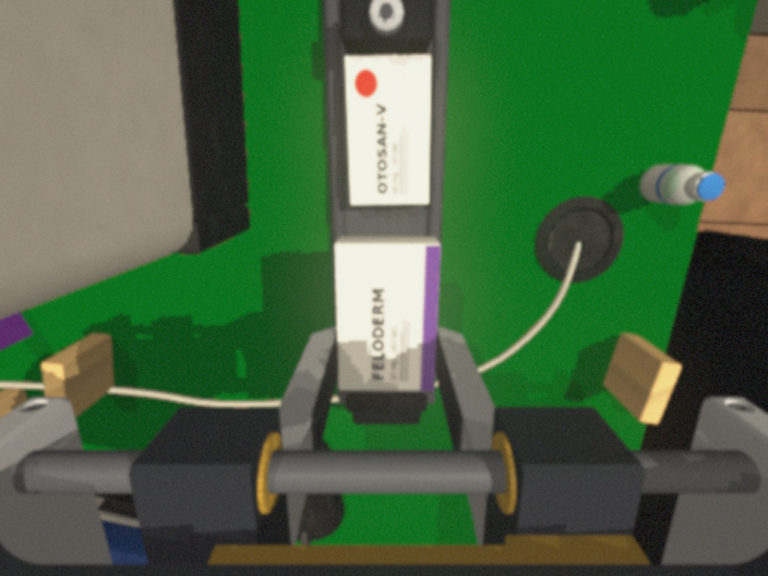

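```bash
python3 - <<'E'
from h import *
import pickle
m=pickle.load(open("w4.pkl","rb"))
f=lambda u,v,z:onz(m,(u/1.5,v/1.5),z).round(1)
print("a near",f(351,206,28),f(430,204,28),"a far",f(345,56,28),f(432,54,28))
print("tray",f(331,215,11),f(442,215,11),f(327,60,11),f(446,60,11))
print("stop top edge",f(343,52,36),f(432,52,42))
print("b far bottom? top",f(335,242,121-8.9),f(440,242,121-8.9), "near",f(341,389,121),f(434,389,121))
E
```

```text
a near [549.4   2.4  28. ] [552.9 -48.   28. ] a far [635.1   7.5  28. ] [638.3 -42.7  28. ]
tray [541.   17.4  11. ] [544.3 -58.6  11. ] [636.1  20.3  11. ] [639.4 -53.2  11. ]
stop top edge [635.2   7.9  36. ] [636.  -41.4  42. ]
b far bottom? top [542.    2.4 112.1] [544.1 -44.4 112.1] near [473.3  -2.1 121. ] [475.3 -46.1 121. ]
```

move_arm(
  series=[
    [[0.03,0,-0.001],[0,0,0],0.3],
    [[0.06,0,-0.001],[0,0,0],0.3],
    [[0.08,0,-0.001],[0,0,0],0.3],
    [[0.088,0,-0.001],[0,0,0],0.3],
    [[0.0945,0,-0.001],[0,0,0],0.3],
    [[0.0945,0,-0.001],[0,0,0],0.3],
  ],
)

```text
time_s: 5.02
position: [494.3, -21.9, 15.6]
orientation: [0.016, 0.708, 0.016, -0.706]
force: [-0.7, 0.0, 0.2]
grip_width: 44.6
```

move_arm(
  series=[
    [[0,0,0],[0,0,0],0.75],
    [[0,0,0],[0,0,0],0.75],
    [[0,0,0],[0,0,0],0.75],
    [[0,0,0],[0,0,0],0.75],
    [[-0.03,0,0],[0,0,0],0.75],
    [[-0.07,0,0],[0,0,0],0.4],
    [[-0.1,0,0],[0,0,0],0.2],
    [[-0.1,0,0],[0,0,0],0],
    [[-0.1,0,0],[0,0,0],0],
    [[-0.1,0,0],[0,0,0],0],
  ],
)

```text
time_s: 5.85
position: [493.6, -21.9, 115.1]
orientation: [0.016, 0.708, 0.016, -0.706]
force: [-0.1, 0.0, -0.2]
grip_width: 40.5
```

```bash
python3 - <<'E'
from h import *
import pickle
s,_=pose();print(s['position'],s['grip_width'])
pickle.dump(eyes.camera_model("wrist"),open("w5.pkl","wb"));save("wrist","w5",None,1.5)
E
```

```text
[493.63732511 -21.91655718 115.06516927] 40.49341881929684
```

View pics/w5.png

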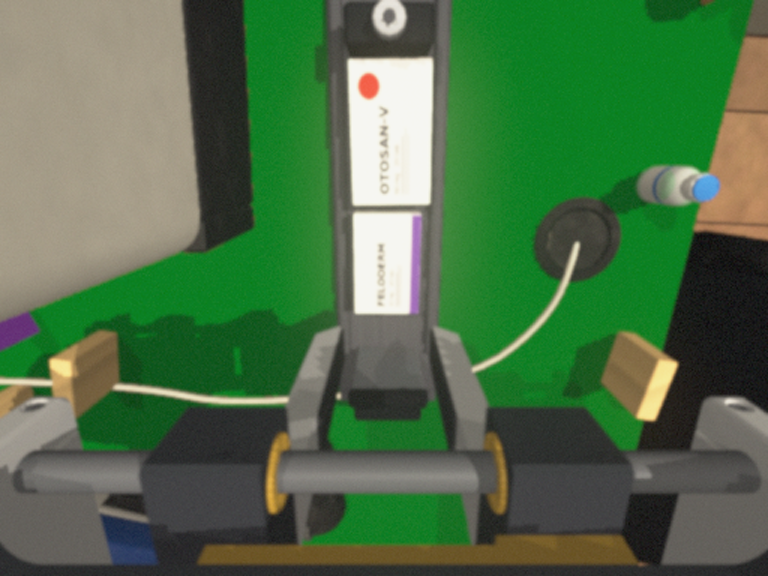

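```bash
python3 - <<'E'
from h import *
import pickle
m=pickle.load(open("w5.pkl","rb"))
f=lambda u,v,z:onz(m,(u/1.5,v/1.5),z).round(1)
print("b near",f(356,314,26),f(419,314,26),"far",f(354,213,26),f(421,213,26))
print("plate top front edge",f(350,390,73),f(425,390,73), f(350,402,73))
print("a near",f(351,205,28),f(431,205,28))
E
```

```text
b near [473.6  -1.   26. ] [475.6 -45.7  26. ] far [544.7   2.1  26. ] [546.7 -42.1  26. ]
plate top front edge [441.   -1.4  73. ] [443.2 -48.   73. ] [432.5  -1.6  73. ]
a near [550.   4.  28.] [552.4 -48.   28. ]
```

```bash
python3 - <<'E'
from h import *
print(tool_to([457.5,-25.3,18],-np.pi/2+0.047))
E
```

```text
(array([0.0965, 0.0017, 0.0361]), array([-0.001 , -0.0013, -0.    ]))
```

move_arm(
  series=[
    [[0,0.0017,0.036],[0,0,0],0],
    [[0,0.0017,0.036],[0,0,0],0],
    [[0,0.0017,0.036],[0,0,0],0],
    [[0,0.0017,0.036],[0,0,0],0],
    [[0,0.0017,0.036],[0,0,0],0],
    [[0,0.0017,0.036],[0,0,0],0],
    [[0.03,0.0017,0.036],[0,0,0],0],
    [[0.06,0.0017,0.036],[0,0,0],0],
    [[0.085,0.0017,0.036],[0,0,0],0],
    [[0.0965,0.0017,0.036],[0,0,0],0],
  ],
)

```text
time_s: 6.73
position: [456.6, -25.0, 15.1]
orientation: [-0.016, -0.706, -0.016, 0.708]
force: [-0.3, -0.1, -0.4]
grip_width: 0.7
```

move_arm(
  series=[
    [[0,0,-0.005],[0,0,0],0],
    [[0,0,-0.009],[0,0,0],0],
    [[0,0,-0.011],[0,0,0],0],
    [[0,0,-0.013],[0,0,0],0],
    [[0,0,-0.015],[0,0,0],0],
    [[0,0,-0.016],[0,0,0],0],
  ],
)

```text
time_s: 7.23
position: [473.2, -24.3, 15.8]
orientation: [-0.016, -0.707, -0.016, 0.707]
force: [-0.3, 1.2, 0.7]
grip_width: 0.4
```

move_arm(
  series=[
    [[0,0,-0.001],[0,0,0],0],
    [[0,0,-0.002],[0,0,0],0],
  ],
)

```text
time_s: 7.4
position: [475.5, -24.2, 16.1]
orientation: [-0.016, -0.707, -0.016, 0.707]
force: [-0.4, 0.3, -0.5]
grip_width: 0.5
```

move_arm(
  series=[
    [[0,0,-0.001],[0,0,0],0],
    [[0,0,-0.002],[0,0,0],0],
  ],
)

```text
time_s: 7.57
position: [476.0, -24.2, 16.0]
orientation: [-0.016, -0.705, -0.017, 0.708]
force: [-15.6, -1.5, 10.9]
grip_width: 0.4
```

move_arm(
  series=[
    [[0,0,0.006],[0,0,0],0],
    [[0,0,0.012],[0,0,0],0],
    [[-0.03,0,0.012],[0,0,0],0],
    [[-0.07,0,0.012],[0,0,0],0.5],
    [[-0.11,0,0.012],[0,0,0],1],
    [[-0.15,0,0.012],[0,0,0],1],
    [[-0.15,0,0.012],[0,0,0],1],
    [[-0.15,0,0.012],[0,0,0],1],
  ],
)

```text
time_s: 8.23
position: [465.3, -24.9, 167.8]
orientation: [0.016, 0.707, 0.016, -0.707]
force: [0.4, -0.5, 0.4]
grip_width: 30.5
```

```bash
python3 - <<'E'
from h import *
import pickle
s,_=pose();print(s['position'],s['grip_width'])
pickle.dump(eyes.camera_model("wrist"),open("w6.pkl","wb"));save("wrist","w6",None,1.5)
E
```

```text
[465.29801395 -24.86467239 167.79144813] 30.471666433315562
```

View pics/w6.png

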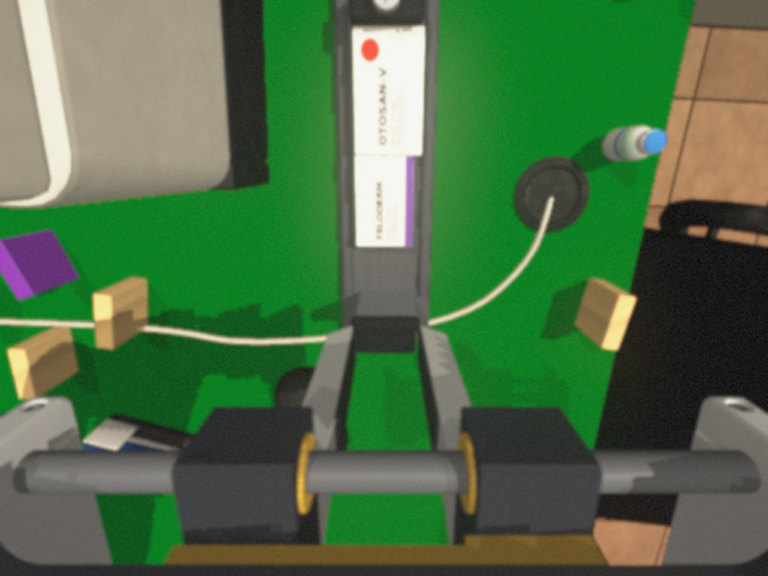

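```bash
python3 - <<'E'
from h import *
import pickle
m=pickle.load(open("w6.pkl","rb"))
f=lambda u,v,z:onz(m,(u/1.5,v/1.5),z).round(1)
print("b near",f(356,246,26),f(413,246,26))
mt=eyes.camera_model("top")
for n,c in [("s1",[(365,160),(407,163),(385,303),(345,299)]),("s2",[(122,311),(167,313),(160,452),(114,452)])]:
    P=np.array([onz(mt,(135+u/7,195+v/7),50) for u,v in c]);l=(P[0]+P[1]-P[2]-P[3])
    print(n,P.round(1)[:,:2].tolist(),P.mean(0).round(1),"yaw",np.arctan2(l[1],l[0]).round(3),np.linalg.norm(l)/2)
print(f(110,287,50),f(94,348,0),f(147,280,50))
E
```

```text
b near [483.3   0.8  26. ] [485.5 -45.2  26. ]
s1 [[442.9, 200.7], [442.1, 186.7], [396.0, 191.7], [397.0, 204.9]] [419.5 196.   50. ] yaw -0.1 46.24190752803695
s2 [[391.7, 277.7], [391.3, 262.9], [346.5, 262.4], [346.2, 277.3]] [368.9 270.1  50. ] yaw 0.011 45.175043518487435
[447.4 187.9  50. ] [368.9 247.    0. ] [454.3 158.7  50. ]
```

```bash
python3 - <<'E'
from h import *
s,_=pose();print(s['qpos'].round(3))
print(tool_to([419.5,196,130]), tool_to([419.5,196,130],-0.1)[1])
E
```

```text
[-0.132  0.152  1.799 -0.     1.194  1.393]
(array([ 0.0362, -0.2226,  0.0346]), None) [-1.4245  0.0022  0.0025]
```

move_arm(
  series=[
    [[0.036,-0.2225,0.0345],[-1.425,0,0],1],
    [[0.036,-0.2225,0.0345],[-1.425,0,0],1],
    [[0.036,-0.2225,0.0345],[-1.425,0,0],1],
    [[0.036,-0.2225,0.0345],[-1.425,0,0],1],
    [[0.036,-0.2225,0.0345],[-1.425,0,0],1],
    [[0.036,-0.2225,0.0345],[-1.425,0,0],1],
    [[0.036,-0.2225,0.0345],[-1.425,0,0],1],
    [[0.036,-0.2225,0.0345],[-1.425,0,0],1],
    [[0.036,-0.2225,0.0345],[-1.425,0,0],1],
    [[0.036,-0.2225,0.0345],[-1.425,0,0],1],
  ],
)

```text
time_s: 9.12
position: [418.6, 195.8, 128.3]
orientation: [-0.428, -0.56, -0.43, 0.564]
force: [0.6, -0.1, 0.3]
grip_width: 93.6
```

```bash
python3 - <<'E'
from h import *
s,_=pose();print(s['position'])
print(tool_to([419.5,196,80],-0.1))
import pickle
pickle.dump(eyes.camera_model("wrist"),open("w7.pkl","wb"));save("wrist","w7",None,1.5)
E
```

```text
[418.60208795 195.76411824 128.30812481]
(array([ 0.0483,  0.0011, -0.0006]), array([-0.1678,  0.002 ,  0.0058]))
```

View pics/w7.png

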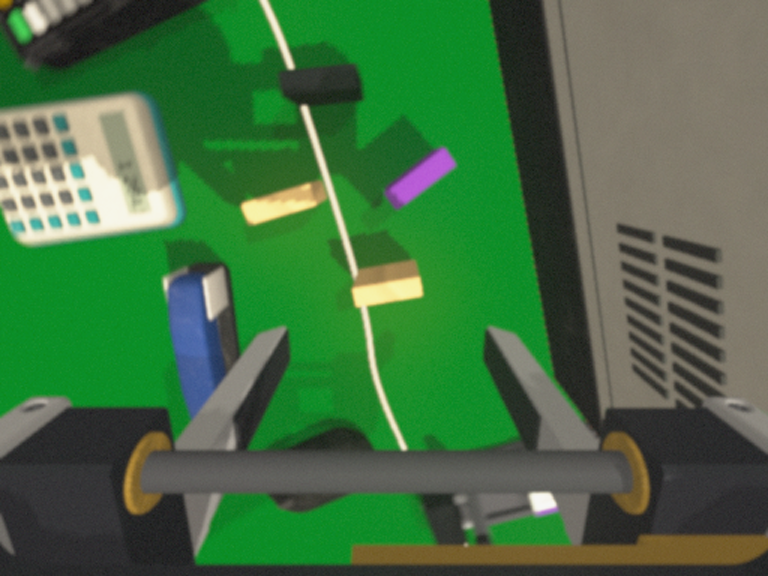

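```bash
python3 - <<'E'
from h import *
import pickle
m=pickle.load(open("w7.pkl","rb"))
im=cv2.imread("pics/w7.png");cv2.imwrite("pics/w7z.png",cv2.resize(im[170:320,230:440],None,fx=3.6,fy=3.6,interpolation=cv2.INTER_CUBIC))
P=np.array([onz(m,(u/1.5,v/1.5),50) for u,v in [(353,290),(420,278),(423,295),(357,306)]]);print(P.round(1),P.mean(0).round(1))
E
```

```text
[[397.1 204.1  50. ]
 [442.4 200.4  50. ]
 [441.5 188.4  50. ]
 [396.4 192.5  50. ]] [419.3 196.4  50. ]
```

View pics/w7z.png

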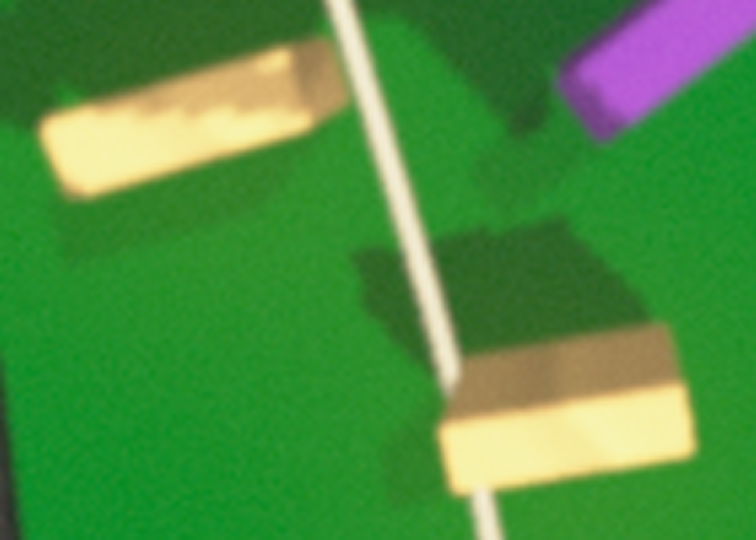

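move_arm(
  series=[
    [[0.03,0.001,-0.0005],[-0.1,0.002,0.005],1],
    [[0.055,0.001,-0.0005],[-0.16,0.002,0.005],1],
    [[0.08,0.001,-0.0005],[-0.16,0.002,0.005],1],
    [[0.1,0.001,-0.0005],[-0.16,0.002,0.005],1],
    [[0.106,0.001,-0.0005],[-0.16,0.002,0.005],1],
    [[0.106,0.001,-0.0005],[-0.16,0.002,0.005],0.3],
    [[0.106,0.001,-0.0005],[-0.16,0.002,0.005],0.3],
    [[0.106,0.001,-0.0005],[-0.16,0.002,0.005],0.3],
    [[0.106,0.001,-0.0005],[-0.16,0.002,0.005],0.3],
    [[0.106,0.001,-0.0005],[-0.16,0.002,0.005],0.3],
  ],
)

```text
time_s: 10.0
position: [419.5, 196.0, 23.2]
orientation: [0.475, 0.524, 0.475, -0.524]
force: [0.6, -0.3, -0.3]
grip_width: 63.8
```

move_arm(
  series=[
    [[0,0,0],[0,0,0],0.3],
    [[0,0,0],[0,0,0],0.3],
    [[0,0,0],[0,0,0],0.3],
    [[0,0,0],[0,0,0],0.3],
    [[0,0,0],[0,0,0],0.3],
    [[0,0,0],[0,0,0],0.3],
  ],
)

```text
time_s: 10.5
position: [419.7, 196.0, 23.5]
orientation: [0.475, 0.525, 0.475, -0.524]
force: [-2.6, -0.6, 5.7]
grip_width: 45.9
```

```bash
python3 - <<'E'
from h import *
import pickle
s,r=pose();print(s['position'],r.as_matrix()[:,1].round(3),s['grip_width'])
pickle.dump(eyes.camera_model("wrist"),open("w8.pkl","wb"));save("wrist","w8",None,1.5)
# tray target for spacer 1: tray frame x
O=np.array([432.,-26.6]);a=.0475
for X in (33,30): print(X,O+X*np.array([np.cos(a),np.sin(a)]))
print(tool_to([468,-24.8,120],-np.pi/2+.0475))
E
```

```text
[419.70431347 196.04453811  23.49933579] [ 0.995 -0.098  0.001] 45.88449013068106
33 [464.96277887 -25.03308938]
30 [461.96616261 -25.1755358 ]
(array([-0.0967,  0.0699,  0.2149]), array([ 1.4247e+00, -1.6000e-03, -1.0000e-04]))
```

View pics/w8.png

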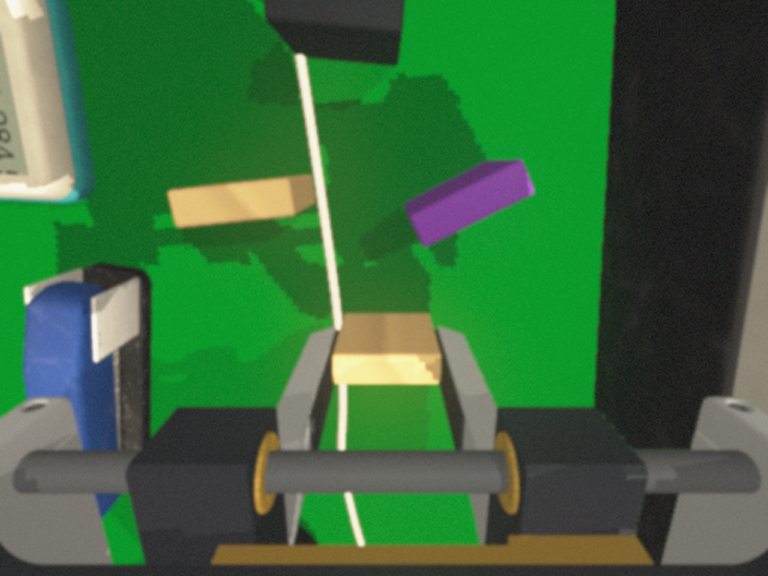

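move_arm(
  series=[
    [[-0.03,0,0],[0,0,0],0.3],
    [[-0.065,0,0],[0.1,0,0],0.3],
    [[-0.0965,-0.022,0.0785],[1.425,0,0],0.3],
    [[-0.0965,-0.022,0.0785],[1.425,0,0],0.3],
    [[-0.0965,-0.022,0.0785],[1.425,0,0],0.3],
    [[-0.0965,-0.022,0.0785],[1.425,0,0],0.3],
    [[-0.0965,-0.022,0.0785],[1.425,0,0],0.3],
    [[-0.0965,-0.022,0.0785],[1.425,0,0],0.3],
    [[-0.0965,-0.022,0.0785],[1.425,0,0],0.3],
    [[-0.0965,-0.022,0.0785],[1.425,0,0],0.3],
  ],
)

```text
time_s: 11.38
position: [389.9, 119.9, 119.8]
orientation: [0.128, 0.696, 0.129, -0.695]
force: [0.2, -0.2, -0.4]
grip_width: 46.0
```

```bash
python3 - <<'E'
from h import *
import pickle
s,r=pose();print(s['position'],r.as_matrix()[:,1].round(3),s['grip_width'])
m=pickle.load(open("w8.pkl","rb"))
print([onz(m,(u/1.5,v/1.5),50).round(1) for u,v in [(332,354),(332,384),(440,384),(440,354)]])
print(tool_to([475.5,-24.5,120],-np.pi/2+.0475))
E
```

```text
[389.86735528 119.93469543 119.81483721] [ 0.358 -0.934 -0.   ] 46.01158271137367
[array([397.7, 206. ,  50. ]), array([395.7, 192. ,  50. ]), array([441.8, 187.4,  50. ]), array([442.6, 201.5,  50. ])]
(array([-0.0002,  0.1655, -0.0283]), array([ 0.3184, -0.0011,  0.0006]))
```

move_arm(
  series=[
    [[0,0.1655,-0.028],[0.3184,0,0],0.3],
    [[0,0.1655,-0.028],[0.3184,0,0],0.3],
    [[0,0.1655,-0.028],[0.3184,0,0],0.3],
    [[0,0.1655,-0.028],[0.3184,0,0],0.3],
    [[0,0.1655,-0.028],[0.3184,0,0],0.3],
    [[0,0.1655,-0.028],[0.3184,0,0],0.3],
    [[0,0.1655,-0.028],[0.3184,0,0],0.3],
  ],
)

```text
time_s: 11.97
position: [474.7, -24.3, 119.4]
orientation: [0.016, 0.707, 0.017, -0.707]
force: [-0.4, 0.1, -1.1]
grip_width: 45.6
```

```bash
python3 - <<'E'
from h import *
import pickle
s,r=pose();print(s['position'],r.as_matrix()[:,1].round(3),s['grip_width'])
print(tool_to([475,-24.5,30],-np.pi/2+.0475))
m=eyes.camera_model("wrist");save("wrist","w9",None,1.5)
f=lambda u,v,z:onz(m,(u/1.5,v/1.5),z).round(1)
print([f(332,352,146),f(440,384,146)])
E
```

```text
[474.72786774 -24.30669937 119.39771405] [ 0.047 -0.999 -0.001] 45.6131498633779
(array([ 0.0894,  0.0003, -0.0003]), array([-0.0004, -0.    ,  0.0012]))
[array([481.8,  -1. , 146. ]), array([468.9, -47.3, 146. ])]
```

View pics/w9.png

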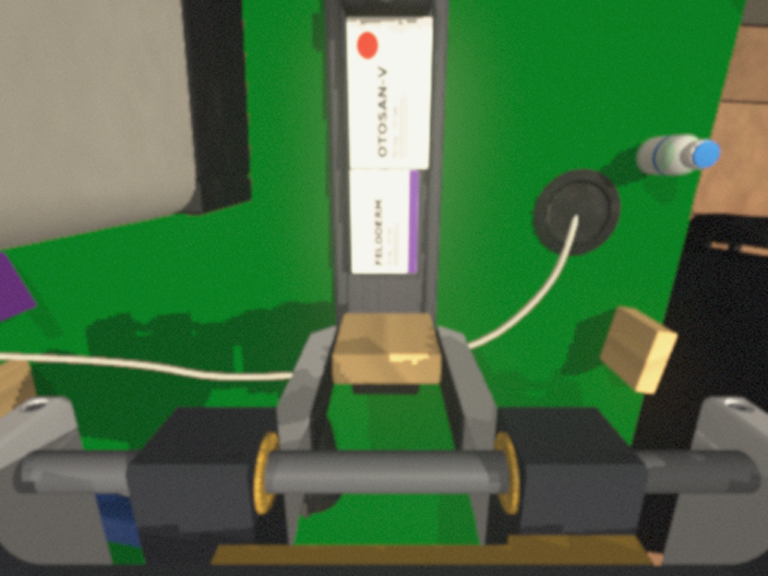

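move_arm(
  series=[
    [[0.03,0,0],[0,0,0],0.3],
    [[0.055,0,0],[0,0,0],0.3],
    [[0.075,0,0],[0,0,0],0.3],
    [[0.085,0,0],[0,0,0],0.3],
    [[0.0895,0,0],[0,0,0],0.3],
    [[0.0895,0,0],[0,0,0],0.3],
  ],
)

```text
time_s: 12.52
position: [474.6, -22.9, 30.2]
orientation: [0.017, 0.707, 0.018, -0.707]
force: [0.4, -0.8, 0.1]
grip_width: 46.1
```

```bash
python3 - <<'E'
from h import *
s,r=pose();print(s['position'],s['force'],s['grip_width'])
m=eyes.camera_model("wrist");save("wrist","w10",None,1.5)
E
```

```text
[474.61961914 -22.88012857  30.23562438] [ 0.3643664  -0.81491294  0.11155787] 46.06701305926211
```

View pics/w10.png

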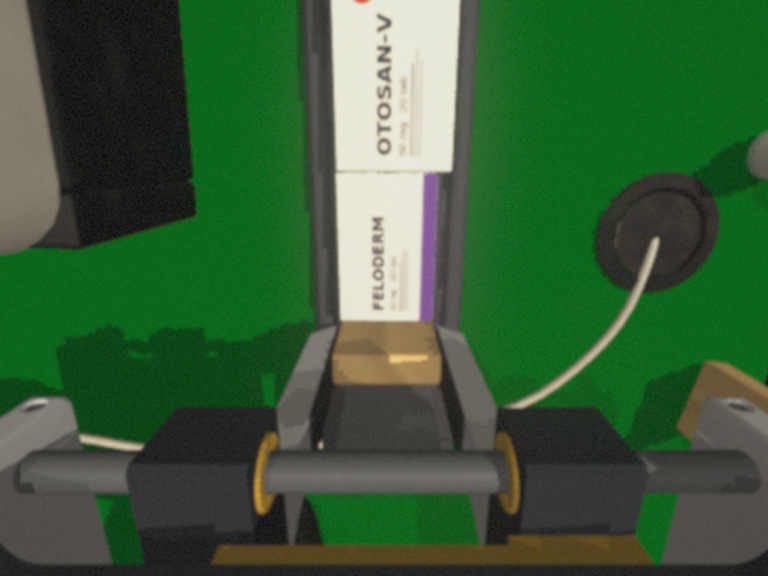

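move_arm(
  series=[
    [[0.0005,0.001,-0.001],[0,0,0],0.3],
    [[0.0007,0.001,-0.002],[0,0,0],0.3],
    [[0.0007,0.001,-0.002],[0,0,0],0.7],
    [[0.0007,0.001,-0.002],[0,0,0],0.7],
    [[0.0007,0.001,-0.002],[0,0,0],0.7],
    [[0.0007,0.001,-0.002],[0,0,0],0.7],
    [[-0.03,0.001,-0.002],[0,0,0],0.75],
    [[-0.07,0.001,-0.002],[0,0,0],1],
    [[-0.11,0.001,-0.002],[0,0,0],1],
    [[-0.13,0.001,-0.002],[0,0,0],1],
  ],
)

```text
time_s: 13.4
position: [477.9, -24.3, 165.1]
orientation: [0.017, 0.709, 0.018, -0.705]
force: [-0.2, 0.1, 0.5]
grip_width: 86.7
```

```bash
python3 - <<'E'
from h import *
s,r=pose();print(s['position'],s['grip_width'])
m=eyes.camera_model("wrist");save("wrist","w11",None,1.5)
import pickle;pickle.dump(m,open("w11.pkl","wb"))
print(tool_to([400,200,130]),tool_to([369,270,130]))
E
```

```text
[477.85753464 -24.26789413 165.14006907] 86.69976960927345
(array([ 0.0366, -0.228 ,  0.0681]), None) (array([ 0.0363, -0.2995,  0.0956]), None)
```

View pics/w11.png

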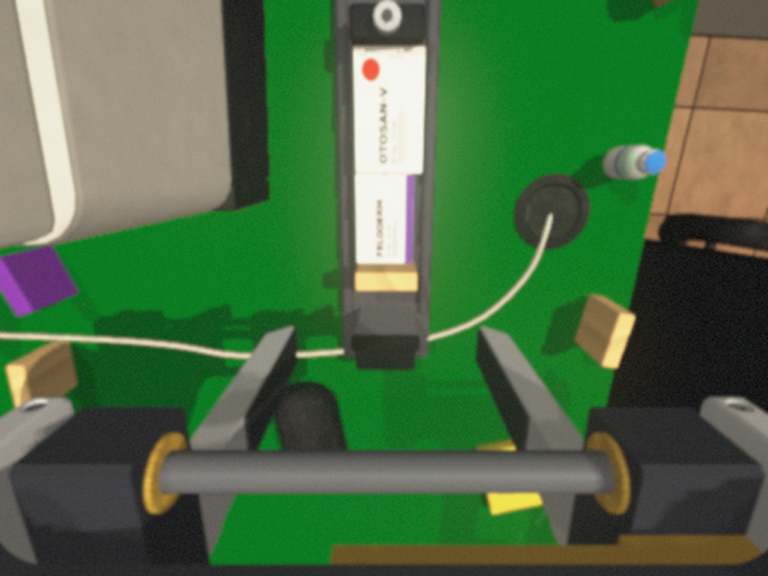

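move_arm(
  series=[
    [[0.03,-0.02,0.06],[0,0,0],1],
    [[0.036,-0.06,0.085],[-0.12,0,0],1],
    [[0.036,-0.3,0.0955],[-1.53,0,0],1],
    [[0.036,-0.3,0.0955],[-1.53,0,0],1],
    [[0.036,-0.3,0.0955],[-1.53,0,0],1],
    [[0.036,-0.3,0.0955],[-1.53,0,0],1],
    [[0.036,-0.3,0.0955],[-1.53,0,0],1],
    [[0.036,-0.3,0.0955],[-1.53,0,0],1],
    [[0.036,-0.3,0.0955],[-1.53,0,0],1],
    [[0.036,-0.3,0.0955],[-1.53,0,0],1],
  ],
)

```text
time_s: 14.28
position: [368.1, 273.0, 129.7]
orientation: [0.395, 0.59, 0.391, -0.585]
force: [0.5, -0.5, -0.3]
grip_width: 94.2
```

```bash
python3 - <<'E'
from h import *
s,r=pose();print(s['position'],s['grip_width'])
print(tool_to([369,270,100],0.01))
m=eyes.camera_model("wrist");save("wrist","w12",None,1.5)
import pickle;pickle.dump(m,open("w12.pkl","wb"))
m=pickle.load(open("w11.pkl","rb"))
f=lambda u,v,z:onz(m,(u/1.5,v/1.5),z).round(1)
print(f(356,290,56),f(417,290,56),f(356,279,56),f(417,279,56))
E
```

```text
[368.09329281 272.95481072 129.71470674] 94.20770306728686
(array([0.0297, 0.0017, 0.0025]), array([-0.4017, -0.0016, -0.0087]))
[469.6  -1.6  56. ] [471.8 -47.2  56. ] [478.2  -1.3  56. ] [480.4 -46.6  56. ]
```

View pics/w12.png

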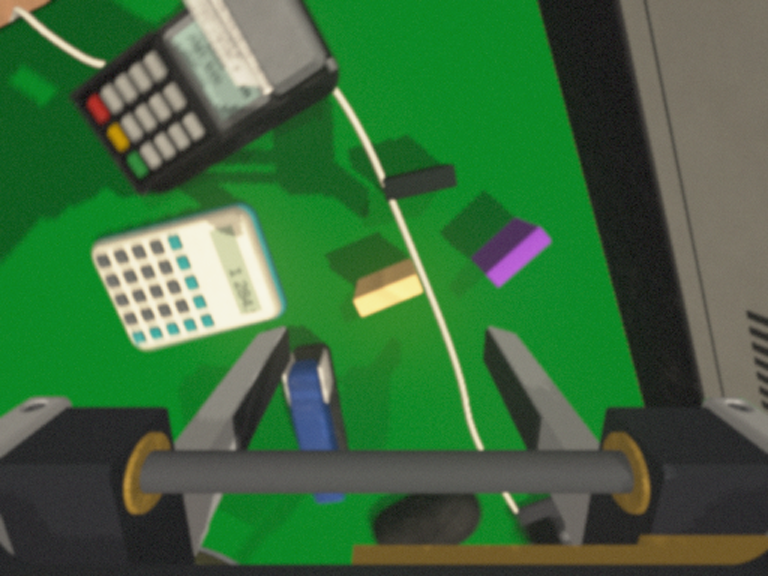

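```bash
python3 - <<'E'
from h import *
import pickle
m=pickle.load(open("w12.pkl","rb"))
P=np.array([onz(m,(u/1.5,v/1.5),50) for u,v in [(353,299),(417,277),(423,291),(361,316)]]);print(P.round(1),P.mean(0).round(1))
l=P[1]+P[2]-P[0]-P[3];print(np.arctan2(l[1],l[0]))
f=lambda u,v,z:onz(m,(u/1.5,v/1.5),z).round(1)
print("stapler",f(328,350,25),f(287,365,25),f(328,350,50))
print(tool_to([369,270,24],0.01))
E
```

```text
[[346.1 277.8  50. ]
 [391.8 275.5  50. ]
 [392.  264.8  50. ]
 [346.2 264.4  50. ]] [369.  270.6  50. ]
-0.019448748057289977
stapler [306.6 240.1  25. ] [271.7 240.8  25. ] [314.6 249.9  50. ]
(array([0.1057, 0.0004, 0.0017]), array([-0.3927, -0.0012, -0.0086]))
```

move_arm(
  series=[
    [[0.01,0.0005,0.0015],[-0.385,-0.001,-0.008],0.7],
    [[0.02,0.0005,0.0015],[-0.385,-0.001,-0.008],0.7],
    [[0.03,0.0005,0.0015],[-0.385,-0.001,-0.008],0.7],
    [[0.04,0.0005,0.0015],[-0.385,-0.001,-0.008],0.7],
    [[0.07,0.0005,0.0015],[-0.385,-0.001,-0.008],0.7],
    [[0.095,0.0005,0.0015],[-0.385,-0.001,-0.008],0.7],
    [[0.106,0.0005,0.0015],[-0.385,-0.001,-0.008],0.7],
    [[0.106,0.0005,0.0015],[-0.385,-0.001,-0.008],0.7],
  ],
)

```text
time_s: 15.0
position: [368.0, 268.9, 21.3]
orientation: [-0.499, -0.499, -0.5, 0.502]
force: [-0.8, -0.6, -0.4]
grip_width: 65.6
```

move_arm(
  series=[
    [[0,0,0],[0,0,0],0.3],
    [[0,0,0],[0,0,0],0.3],
    [[0,0,0],[0,0,0],0.3],
    [[0,0,0],[0,0,0],0.3],
    [[0,0,0],[0,0,0],0.3],
    [[0,0,0],[0,0,0],0.3],
  ],
)

```text
time_s: 15.5
position: [368.5, 269.2, 22.2]
orientation: [-0.5, -0.5, -0.5, 0.501]
force: [-1.5, -1.8, 6.9]
grip_width: 45.9
```

```bash
python3 - <<'E'
from h import *
import pickle
s,r=pose();print(s['position'],r.as_matrix()[:,1].round(3),s['grip_width'])
m=eyes.camera_model("wrist");save("wrist","w13",None,1.5)
f=lambda u,v,z:onz(m,(u/1.5,v/1.5),z).round(1)
print([f(u,v,50) for u,v in [(332,354),(332,384),(440,384),(440,354)]])
print(tool_to([380,150,125],-np.pi/2+.0475))
E
```

```text
[368.50037755 269.15545286  22.22710485] [ 1.    -0.002 -0.002] 45.91977879628271
[array([345.9, 277.6,  50. ]), array([345.3, 263.6,  50. ]), array([391.2, 263.6,  50. ]), array([390.7, 277.6,  50. ])]
(array([-0.1026,  0.0115,  0.1193]), array([1.5217e+00, 2.5000e-03, 2.0000e-04]))
```

View pics/w13.png

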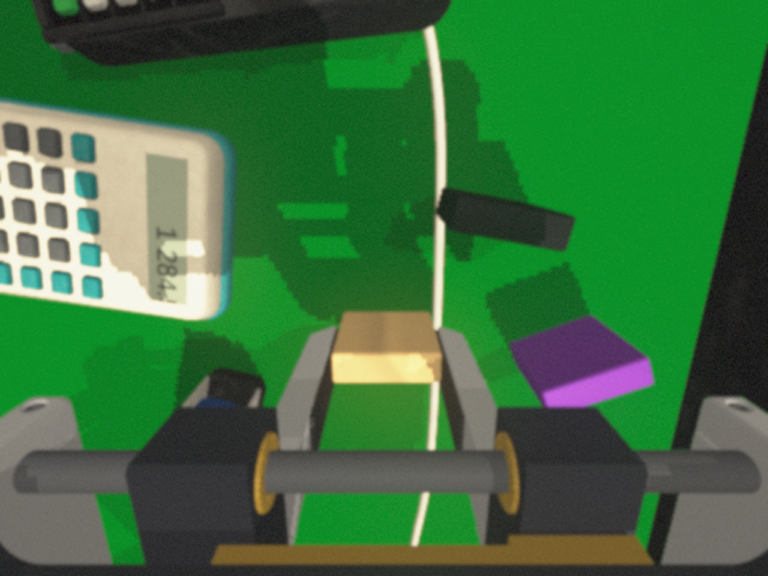

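move_arm(
  series=[
    [[-0.03,0,0],[0,0,0],0.3],
    [[-0.065,0,0],[0.1,0,0],0.3],
    [[-0.1025,0.0115,0.119],[1.522,0,0],0.3],
    [[-0.1025,0.0115,0.119],[1.522,0,0],0.3],
    [[-0.1025,0.0115,0.119],[1.522,0,0],0.3],
    [[-0.1025,0.0115,0.119],[1.522,0,0],0.3],
    [[-0.1025,0.0115,0.119],[1.522,0,0],0.3],
    [[-0.1025,0.0115,0.119],[1.522,0,0],0.3],
    [[-0.1025,0.0115,0.119],[1.522,0,0],0.3],
    [[-0.1025,0.0115,0.119],[1.522,0,0],0.3],
  ],
)

```text
time_s: 16.38
position: [380.0, 150.2, 125.2]
orientation: [-0.162, -0.688, -0.162, 0.689]
force: [-0.2, -0.2, 0.5]
grip_width: 45.3
```

```bash
python3 - <<'E'
from h import *
s,r=pose();print(s['position'],s['grip_width'])
print(tool_to([457,-25.4,122],-np.pi/2+.0475))
E
```

```text
[380.02765864 150.19539025 125.21686057] 45.302990461010346
(array([0.0034, 0.1915, 0.0095]), array([ 0.415 ,  0.0014, -0.0009]))
```

move_arm(
  series=[
    [[0.003,0.1915,0.0095],[0.415,0.001,-0.001],0.3],
    [[0.003,0.1915,0.0095],[0.415,0.001,-0.001],0.3],
    [[0.003,0.1915,0.0095],[0.415,0.001,-0.001],0.3],
    [[0.003,0.1915,0.0095],[0.415,0.001,-0.001],0.3],
    [[0.003,0.1915,0.0095],[0.415,0.001,-0.001],0.3],
    [[0.003,0.1915,0.0095],[0.415,0.001,-0.001],0.3],
    [[0.003,0.1915,0.0095],[0.415,0.001,-0.001],0.3],
    [[0.003,0.1915,0.0095],[0.415,0.001,-0.001],0.3],
  ],
)

```text
time_s: 17.05
position: [456.7, -24.9, 122.4]
orientation: [-0.017, -0.707, -0.017, 0.707]
force: [0.4, 0.8, -0.8]
grip_width: 45.5
```

```bash
python3 - <<'E'
from h import *
s,r=pose();print(s['position'],s['grip_width'])
print(tool_to([457,-25.4,28.5],-np.pi/2+.0475))
m=eyes.camera_model("wrist");save("wrist","w14",None,1.5)
f=lambda u,v,z:onz(m,(u/1.5,v/1.5),z).round(1)
z=s['position'][2]+28
print([f(332,352,z),f(440,384,z)])
E
```

```text
[456.65912032 -24.93272286 122.39523637] 45.46376135698957
(array([ 0.0939,  0.0005, -0.0004]), array([0.0001, 0.0006, 0.0001]))
[array([464.4,  -1.8, 150.4]), array([451.7, -47.7, 150.4])]
```

View pics/w14.png

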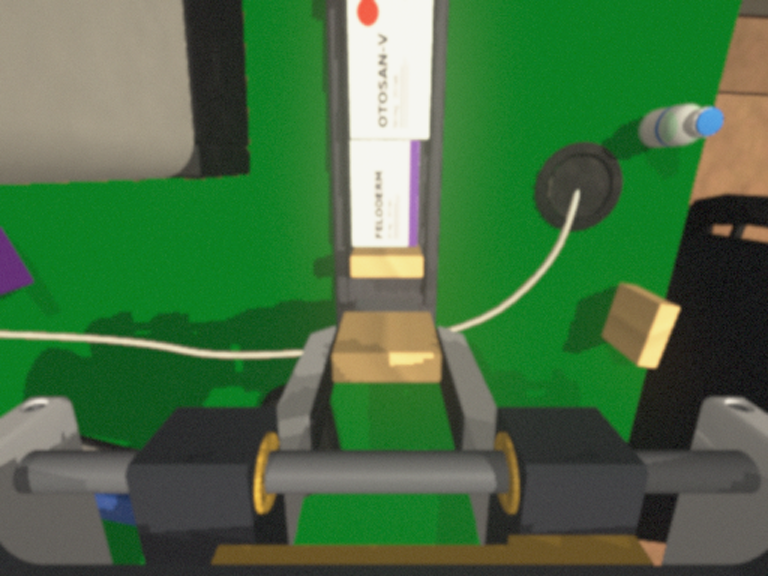

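move_arm(
  series=[
    [[0.03,0,0],[0,0,0],0.3],
    [[0.055,0,0],[0,0,0],0.3],
    [[0.075,0,0],[0,0,0],0.3],
    [[0.088,0,0],[0,0,0],0.3],
    [[0.093,0,0],[0,0,0],0.3],
    [[0.0938,0,-0.002],[0,0,0],0.3],
    [[0.0938,0,-0.003],[0,0,0],0.3],
  ],
)

```text
time_s: 17.68
position: [459.9, -23.7, 29.1]
orientation: [0.018, 0.707, 0.018, -0.707]
force: [0.1, 0.1, 0.6]
grip_width: 45.9
```

```bash
python3 - <<'E'
from h import *
s,r=pose();print(s['position'],s['grip_width'],s['force'])
m=eyes.camera_model("wrist");save("wrist","w15",None,1.5)
E
```

```text
[459.86237121 -23.73425795  29.11314968] 45.88104985158121 [0.12592102 0.14344504 0.60641639]
```

View pics/w15.png

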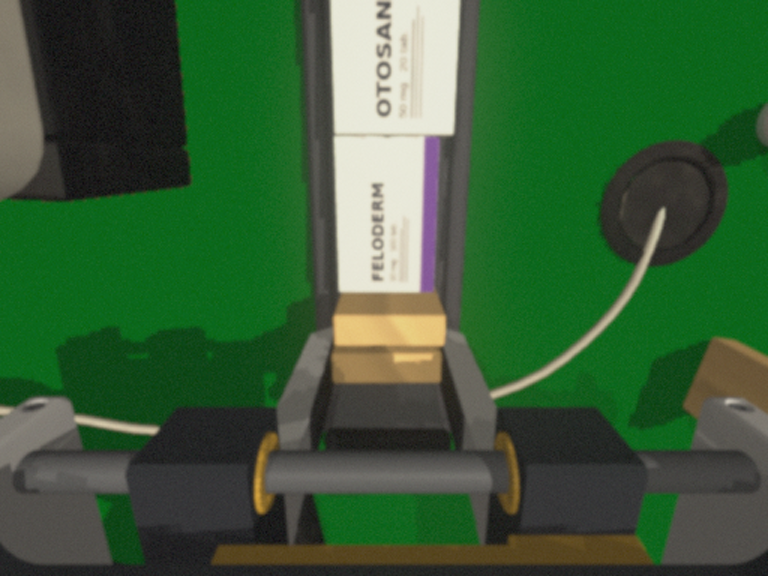

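move_arm(
  series=[
    [[0.0007,0.001,0],[0,0,0],0.3],
    [[0.0007,0.001,0],[0,0,0],0.7],
    [[0.0007,0.001,0],[0,0,0],0.7],
    [[0.0007,0.001,0],[0,0,0],0.7],
    [[0.0007,0.001,0],[0,0,0],0.7],
    [[-0.03,0.001,0],[0,0,0],0.75],
    [[-0.07,0.001,0],[0,0,0],0.5],
    [[-0.11,0.001,0],[0,0,0],0],
    [[-0.13,0.001,0],[0,0,0],0],
    [[-0.13,0.001,0.02],[0,0,0],0],
  ],
)

```text
time_s: 18.57
position: [443.3, -26.2, 163.9]
orientation: [0.018, 0.71, 0.017, -0.704]
force: [1.5, -0.6, -0.3]
grip_width: 47.0
```

```bash
python3 - <<'E'
from h import *
s,r=pose();print(s['position'],s['grip_width'])
m=eyes.camera_model("wrist");save("wrist","w16",None,1.5)
print(tool_to([410,-27.7,130],-np.pi/2+.0475))
E
```

```text
[443.28542955 -26.18484605 163.89868943] 47.0134792670576
(array([0.0311, 0.0003, 0.0288]), array([ 0.0022, -0.0036, -0.0008]))
```

View pics/w16.png

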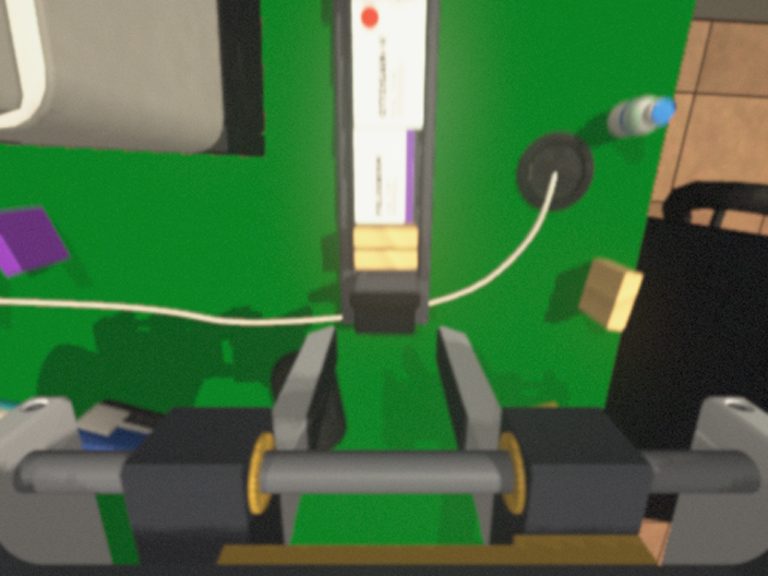

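```bash
python3 - <<'E'
from h import *
print(tool_to([412,-27.6,45],-np.pi/2+.0475))
E
```

```text
(array([0.1161, 0.0002, 0.0271]), array([ 0.0022, -0.0036, -0.0008]))
```

move_arm(
  series=[
    [[0,0,0.031],[0,-0.003,0],0],
    [[0,0,0.031],[0,-0.003,0],0],
    [[0,0,0.031],[0,-0.003,0],0],
    [[0,0,0.031],[0,-0.003,0],0],
    [[0.02,0,0.031],[0,-0.003,0],0],
    [[0.05,0,0.031],[0,-0.003,0],0],
    [[0.08,0,0.031],[0,-0.003,0],0],
    [[0.105,0,0.031],[0,-0.003,0],0],
    [[0.117,0,0.031],[0,-0.003,0],0],
    [[0.118,0,0.031],[0,-0.003,0],0],
  ],
)

```text
time_s: 19.45
position: [407.3, -27.4, 40.5]
orientation: [-0.018, -0.705, -0.018, 0.708]
force: [0.6, -0.0, 0.2]
grip_width: 0.4
```

```bash
python3 - <<'E'
from h import *
s,r=pose();print(s['position'],s['grip_width'],s['force'],r.as_matrix()[:,0].round(3))
save("scene","sc1",(220,170,340,290),5)
E
```

```text
[407.26855972 -27.37452266  40.53412255] 0.3515417241487564 [ 0.57638722 -0.02042762  0.18085739] [-0.004 -0.    -1.   ]
```

View pics/sc1.png

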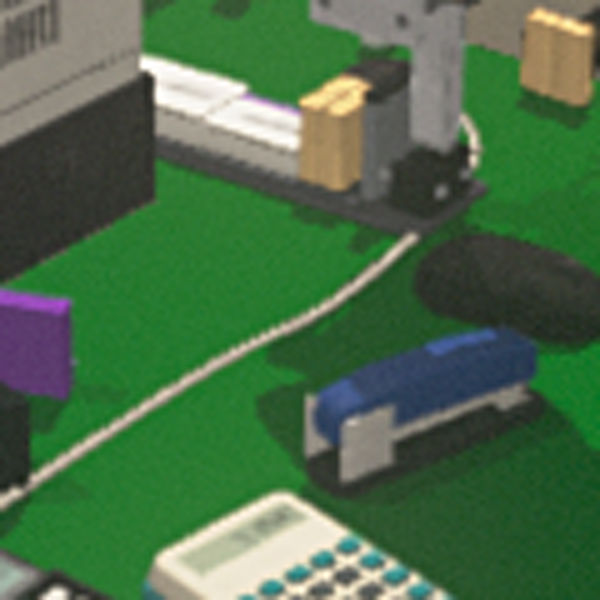

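move_arm(
  series=[
    [[-0.004,0,-0.006],[0,0,0],0],
    [[-0.004,0,-0.011],[0,0,0],0],
    [[-0.004,0,-0.015],[0,0,0],0],
    [[-0.004,0,-0.018],[0,0,0],0],
    [[-0.004,0,-0.021],[0,0,0],0],
    [[-0.004,0,-0.023],[0,0,0],0],
  ],
)

```text
time_s: 20.0
position: [431.3, -26.3, 46.1]
orientation: [-0.018, -0.706, -0.018, 0.708]
force: [-1.2, -0.5, 1.8]
grip_width: 0.1
```

move_arm(
  series=[
    [[0,0,-0.001],[0,0,0],0],
    [[0,0,-0.002],[0,0,0],0],
    [[0,0,-0.003],[0,0,0],0],
    [[0,0,-0.003],[0,0,0],0],
  ],
)

```text
time_s: 20.33
position: [434.3, -26.2, 46.1]
orientation: [-0.018, -0.706, -0.018, 0.708]
force: [-2.7, -0.4, 1.0]
grip_width: 0.4
```

move_arm(
  series=[
    [[0,0,-0.001],[0,0,0],0],
    [[0,0,-0.002],[0,0,0],0],
    [[0,0,-0.002],[0,0,0],0],
  ],
)

```text
time_s: 20.58
position: [436.5, -26.1, 46.1]
orientation: [-0.018, -0.706, -0.018, 0.708]
force: [-0.7, 0.1, 1.2]
grip_width: 0.4
```

move_arm(
  series=[
    [[0,0,-0.001],[0,0,0],0],
    [[0,0,-0.0015],[0,0,0],0],
    [[0,0,-0.0015],[0,0,0],0],
  ],
)

```text
time_s: 20.83
position: [437.8, -26.0, 46.0]
orientation: [-0.018, -0.706, -0.017, 0.708]
force: [-3.6, -0.4, 2.9]
grip_width: 0.5
```

move_arm(
  series=[
    [[0,0,-0.001],[0,0,0],0],
    [[0,0,-0.001],[0,0,0],0],
  ],
)

```text
time_s: 21.0
position: [437.9, -26.0, 46.0]
orientation: [-0.018, -0.705, -0.018, 0.709]
force: [-10.8, -1.6, 9.1]
grip_width: 0.7
```

move_arm(
  series=[
    [[0,0,-0.001],[0,0,0],0],
    [[0,0,-0.001],[0,0,0],0],
  ],
)

```text
time_s: 21.17
position: [437.9, -25.9, 45.9]
orientation: [-0.018, -0.704, -0.018, 0.71]
force: [-11.5, -2.0, 10.0]
grip_width: 0.8
```

move_arm(
  series=[
    [[0,0,-0.0015],[0,0,0],0],
    [[0,0,-0.0018],[0,0,0],0],
    [[0,0,-0.0018],[0,0,0],0],
    [[0,0,-0.0018],[0,0,0],0],
    [[0,0,-0.0018],[0,0,0],0],
  ],
)

```text
time_s: 21.58
position: [437.9, -25.9, 45.8]
orientation: [-0.018, -0.703, -0.018, 0.711]
force: [-18.8, -2.4, 15.1]
grip_width: 0.4
```

```bash
python3 - <<'E'
from h import *
s,r=pose();print(s['position'],s['force'],r.as_matrix()[:,0].round(3))
import pickle;m=eyes.camera_model("wrist");pickle.dump(m,open("w17.pkl","wb"))
save("wrist","w17",None,1.5)
for i in range(3): save("scene","sc2",(220,150,340,270),5)
save("top","t2",(230,110,380,250),4)
s,r=pose();print(s['position'],s['force'])
E
```

```text
[437.85754796 -25.89854879  45.81160348] [-18.80544863  -2.39617295  15.08974887] [-0.012 -0.    -1.   ]
[437.86256447 -25.8922279   45.82068568] [-18.83843838  -2.24116117  14.29059773]
```

View pics/w17.png

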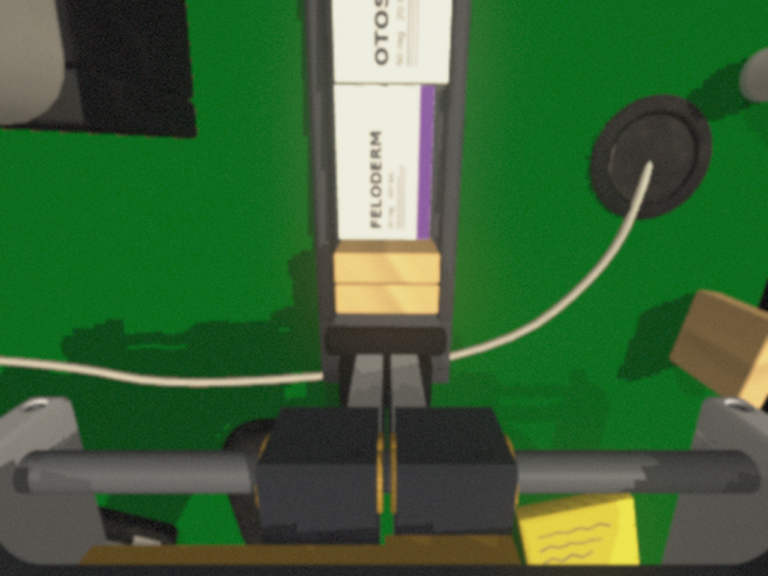

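View pics/sc2.png

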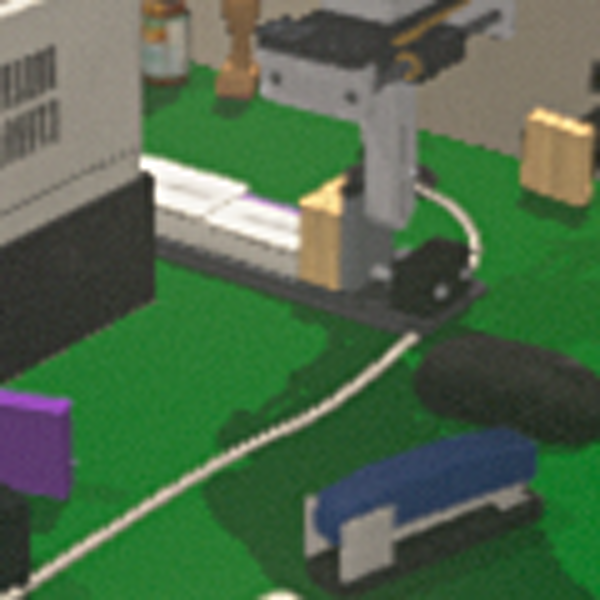

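View pics/t2.png

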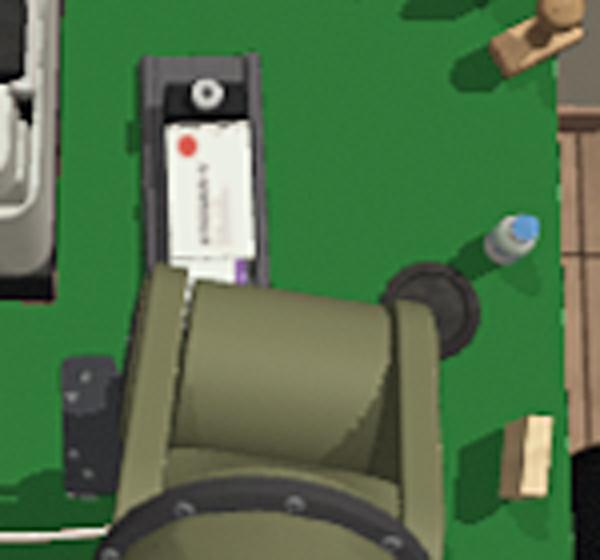

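```bash
python3 - <<'E'
from h import *
print(robot.close_job())
s,r=pose();print(s['time_s'],s['position'],s['force'])
E
```

```text
the job is handed in; nothing more can be done
None
the job is handed in; nothing more can be done
```

I handed the job in at about 22 s, well under the 72 s limit, with the plate still being pushed and the row tight. `robot.close_job()` gives no verdict, so the result isn't confirmed.

**What I did:** I laid the smaller carton behind the larger one and pushed both cartons against the end stop. The gap to the open plate measured about 42 mm, so two spacers were needed. I stood `spacer_1` and `spacer_2` crosswise in it, then pushed the plate with closed fingers.

**Last checks before handing in:**
- **Push:** the force held steady at about 19 N along the tray through several camera calls. The tool would not go further, and the plate was about 14 mm in, against its 24.5 mm limit.
- **Row:** both cartons lay flat and touching, and both spacers stood upright and crosswise between them and the plate.
- **Vial:** still standing where it was.

**Not checked or unexplained:**
- **End-stop force:** I did not measure it directly. I inferred it from the total push being well above the plate spring and friction.
- **Upward force:** during the push the wrist also read about 15 N upward. I put it down to the fingers pitching slightly against the plate, but did not confirm that.

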